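# Park the probe thermometer in the charger's hidden socket

### The job

Put the cordless probe thermometer back on charge: lift it out of its round wooden stand, lower its steel tip into the channel of the white charger and, pressing lightly, feel along the channel floor until the tip drops into the hidden socket. Push it home until its collar sits flat on the charger, and let go so that it stands upright there. Be gentle with the charger, and leave the mug, the spice jar and the mandarin where they are.

Things in the scene. Friction and masses are not known exactly. Their poses are not given: they have to be found in the camera images.
- probe: cordless probe thermometer, 0.12 kg, loose, 115 mm long, at the start upright in the stand. Origin at the centre of the steel tip's end; z runs up along it to the handle. Round steel pin 8 mm diameter from z = 0 to 36 (1 mm chamfer at the end); round steel collar 26 mm diameter from 36 to 40; black square handle 22 x 22 mm (flats across its x and y axes) from 40 to 115
- stand: round light-wood stand, fixed, 72 mm diameter, 45 mm high, with an upright 13 mm hole in the middle in which the pin hangs; the collar rests on the stand's top, so that the probe's origin is 9 mm above the worktop. Origin at the centre of its underside, z up
- charger: white charger, fixed, a low long box 70 mm (x) by 240 mm (y) by 52 mm high. Origin at the centre of its underside, z up, y along its length. Its flat top is the cover plate; in its middle is a straight open channel along y, with a 32 mm wide, 1 mm raised end plate beyond each end. More than 20 N of contact force anywhere on the charger (cover, channel walls, floor, socket) damages it
- channel (a point): centre of the channel's floor when unloaded, 48 mm above the charger's underside, axes as the charger. The channel is 14 mm wide (x), 104 mm long (y), its stiff walls rise 4 mm to the cover plate. The plain grey floor is sprung: under a load it sinks as one piece, from about 1 N on, 1 mm per further newton, and stops hard at 6 mm
- cover (a point): centre of the channel in the cover plate's plane, 4 mm above channel. The hidden socket has its middle up to 30 mm from here either way along y, new each time: 13 mm along y, full channel width, sharp edges, shut by a flush shutter that looks like the floor and yields to 0.2 to 0.5 N. In it the pin sinks until the collar lies on the cover (tip 36 mm below here); its weight keeps it there
- mug: white mug, loose, 84 x 122 x 93 mm, bystander; origin at the centre of its underside
- spice_jar: glass spice jar with a screw cap, loose, 46 mm diameter, 106 mm high, bystander; origin at the centre of its underside
- mandarin: mandarin, loose, about 48 mm diameter, 44 mm high, bystander; origin at its underside

How it is judged:
By the outcome, as a careful person would: the job done as asked, in the order asked, and still so for the second after the job is handed in, with the robot touching nothing.
It also fails if it takes over 51 s, if anything falls off the work surface, if the arm or the gripper's body presses on something with over 40 N, if the wrist force passes 120 N, or if a joint passes its speed limit or range.

### The arm

A 6-joint arm with a two-finger parallel gripper is mounted at the origin on a cart in front of the work surface, level with it; the furniture and walls round the work are solid. World frame = base frame: x ahead of the robot, y to its left, z up, the work surface at z = 0. Lengths are in m, angles in degrees, forces in N, time in s.
With the tool pointing down it reaches from about 0.4 to 0.825 m from the base axis. Payload 7 kg.
Tool frame: the origin (TCP) lies midway between the tips of the shut fingers; the grasp point (between the pads) lies 19 mm behind it; z points along the fingers, y is the line along which they close (so a half turn about z gives the same grasp; the last joint's range is limited). The gripper opens to 88 mm and grips with 3 to 60 N. Pads are 19 mm wide; open, the fingers measure 130 mm over their backs; the gripper's body (78 mm by 193 mm) begins 47 mm behind the grasp point.
Start: joints at [-49.097, 20.546, 0.682, 0, -70.136, -16.507], TCP at [0.279, -0.615, 0.227] pointing down, gripper open.
Joint ranges: [-176.03, 176.03], [-82.01, 121.73], [-58.28, 71.71], [-173.87, 95.51], [-174.79, -0.11], [-173.66, 173.66]. Speed limits (degrees/s): [136.94, 136.94, 172.46, 180, 180, 180].

### API

Orientations are given as [roll, pitch, yaw] about the fixed x, y, z axes, in that order (R = Rz(yaw) Ry(pitch) Rx(roll)).
In Python, from plant import r gives the robot as it stands. The module is installed in compiled form; this text tells all that it offers.
- The arm moves only by the tool play_rows, never from a script. Its argument "rows" is a list of rows, each an object with "slide": the shift along the tool's x, y, z as a fraction of full scale, a list of three; "delta_rot": the turn, a rotation vector about the tool's x, y, z as a fraction of full scale, a list of three; "fingers": the opening, from -1 (shut) to 1 (fully open). In form: [{"slide": [x, y, z], "delta_rot": [rx, ry, rz], "fingers": fingers}, ...]. A call has 1 to 8 rows; each row shifts and turns the commanded pose from where the row before left it, along the tool's axes as they then stand; what a row does not reach is not made up. Full scale, the value 1, is 0.15 m for a shift and 0.08 rad for a turn. A row lasts 1/8 s, in which the tool goes at most 62.5 mm and 10.7 degrees, less where a joint would pass 70% of its speed; a pose out of reach is approached as far as the arm can. A call with a number of a shift or a turn outside -1 to 1 is refused whole. A call with a gripper value outside its range is refused whole. The fingers move at their own pace and stop on an object; "squeeze" is the grip in N (left out, the last holds). Time passes only in rows, so rows that do not move let the fingers close. It gives the time, the measured TCP pose, the force, the opening and the grip force at its end, in the units of the state.
- r.get_state(): the state, without advancing time (a new reading comes with each control period).
- r.capture(name): name is "scene" or "top" or "wrist"; returns a dict with "image" (384x512x3 uint8, blue, green, red), "fx", "fy", "cx", "cy" (pixels), "distortion" ([k1, k2, p1, p2, k3] as OpenCV has them; the pictures are not rectified), "R" (3x3) and "t" (3): a world point X has camera coordinates R X + t; the wrist camera has in their place "T_tool_cam" (4x4, takes a point from camera to tool coordinates, whose origin is the TCP and whose axes are the flange's). Camera axes: x right, y down, z forward; pixel columns grow to the right and rows downward; lengths in m; the calibration is good to about 2 mm. A picture is of the moment at which its call begins: read the wrist's pose just before it. There is no depth.
- r.close_job(): hands the job in; it is judged then, once.
The state is a dict: "time_s": time; "joints": joint angles; "qd": joint speeds; "joint_torque": joint torques, N m; "tcp_pos": TCP position; "eef_rot": TCP orientation; "contact_force": force on the tool from outside, world axes, zero at the start; "moment": the same for the moment, N m; "gripper_width": finger opening in m; "gripper_force": force on a finger pad.
Only numpy, scipy, OpenCV 4.12 (cv2) and the standard library are available. Lean on these libraries where they do the work, as an engineer would, in place of code of your own. Each camera call takes 0.05 s, during which the arm holds its last target. There are 200 camera calls.

## Working session

There is one attempt and no reset: what is moved stays moved. The work goes in short steps, Python scripts to look and compute and a tool call to move; the robot and the scene stay as the last step left them, time stands still between calls to the robot, and variables do not carry over. Pictures are saved under pics/ and viewed, at most 10 in all, crops included, and the job is handed in when it is done.

Besides the shell and the picture viewer there is one more tool, called after "Request:" as name(argument=value, ...) on one line, values as JSON. play_rows: Moves the arm, as the interface text tells. Shift numbers are shares of 0.15 m and turn numbers shares of 0.08 rad, none past 1 either way. Its arguments: {"type":"object","properties":{"rows":{"type":"array"},"squeeze":{"type":"number"}},"required":["rows"]}

```bash
mkdir -p pics
python3 - <<'E'
from plant import r
import cv2,pickle
s=r.get_state(); print({k:s[k] for k in('time_s','tcp_pos','eef_rot','contact_force','gripper_width')})
d={n:r.capture(n) for n in('scene','top')}
pickle.dump(d,open('c0.pkl','wb'))
import numpy as np
cv2.imwrite('pics/a.png',np.vstack([d['scene']['image'],d['top']['image']])[:, :].copy() if 0 else d['scene']['image'])
cv2.imwrite('pics/b.png',d['top']['image'])
for n in d: print(n,d[n]['R'],d[n]['t'],d[n]['fx'],d[n]['distortion'])
E
```

```text
{'time_s': 0.0, 'tcp_pos': array([ 0.27858696, -0.61430031,  0.22561462]), 'eef_rot': array([ 1.79905348e+02, -8.42422562e-03, -1.55610741e+02]), 'contact_force': array([ 0.08725092, -0.44067867,  0.16508944]), 'gripper_width': 0.08792625753524061}
scene [[-0.51223906 -0.85877261  0.01098873]
 [-0.35745984  0.20154816 -0.91192149]
 [ 0.78091844 -0.47104983 -0.41021756]] [0.33813    0.24050013 0.83890646] 498.6258553465545 [-0.02511919  0.          0.          0.          0.        ]
top [[-0.01437283 -0.99988994  0.00367816]
 [-0.98679814  0.01359099 -0.16138375]
 [ 0.161316   -0.00594914 -0.98688487]] [0.11551804 0.52561242 0.8239354 ] 364.8127299674884 [-0.0773926  0.         0.         0.         0.       ]
```

View pics/a.png

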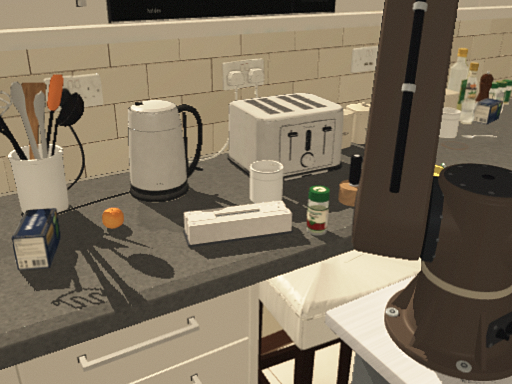

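View pics/b.png

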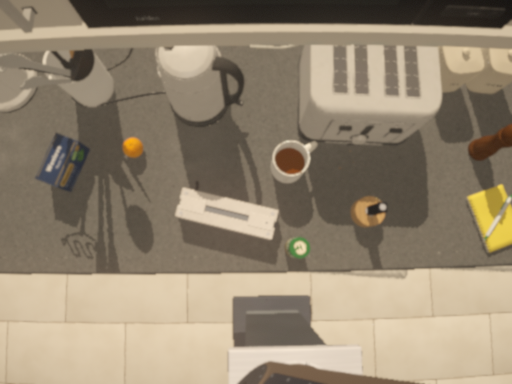

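The scene picture shows the charger at about (238,222), with the stand and probe at (350,185). In the top view the charger is at (227,215), the stand at (369,212), the mug at (290,161), the jar at (299,247) and the mandarin at (133,148).

```bash
cat > h.py <<'E'
import numpy as np,cv2
def K(c): return np.array([[c['fx'],0,c['cx']],[0,c['fy'],c['cy']],[0,0,1]])
def pose(c,T=None):
    # camera->world R,t ; T = world_from_tool for wrist
    if T is None: R=np.array(c['R']); return R.T,-R.T@np.array(c['t'])
    M=T@np.array(c['T_tool_cam']); return M[:3,:3],M[:3,3]
def cast(c,uv,z,T=None):
    R,o=pose(c,T)
    p=cv2.undistortPoints(np.array(uv,float).reshape(-1,1,2),K(c),np.array(c['distortion'])).reshape(-1,2)
    d=np.c_[p,np.ones(len(p))]@R.T
    return o+d*((z-o[2])/d[:,2])[:,None]
def proj(c,X,T=None):
    R,o=pose(c,T); X=np.atleast_2d(X)
    return cv2.projectPoints((X-o)@R,np.zeros(3),np.zeros(3),K(c),np.array(c['distortion']))[0].reshape(-1,2)
def toolT(s):
    from scipy.spatial.transform import Rotation as Ro
    T=np.eye(4);T[:3,:3]=Ro.from_euler('xyz',s['eef_rot'],degrees=True).as_matrix();T[:3,3]=s['tcp_pos'];return T
E
python3 - <<'E'
from h import *
import pickle
d=pickle.load(open('c0.pkl','rb'));c=d['top'];im=c['image']
# stand wood
hsv=cv2.cvtColor(im,cv2.COLOR_BGR2HSV)
roi=np.zeros(im.shape[:2],np.uint8);roi[185:240,340:400]=255
m=cv2.inRange(hsv,(5,50,90),(25,255,255))&roi
pts=cv2.findNonZero(m);hull=cv2.convexHull(pts);e=cv2.fitEllipse(hull);print('stand',e,cast(c,[e[0]],.045))
print('jar',cast(c,[(299,247)],.106),'mug',cast(c,[(290,161)],.093),'mand',cast(c,[(133,148)],.025))
roi[:]=0;roi[180:250,165:285]=255
m=cv2.inRange(hsv,(0,0,150),(180,80,255))&roi
n,l,st,ce=cv2.connectedComponentsWithStats(m);i=1+st[1:,4].argmax()
m=(l==i).astype(np.uint8);rr=cv2.minAreaRect(cv2.findNonZero(m));b=cv2.boxPoints(rr);print('charger',rr);print(cast(c,b,.052))
a=cv2.resize(im[180:250,165:285],None,fx=6,fy=6,interpolation=2)[:,:720];p=cv2.resize(im[185:240,330:400],None,fx=3,fy=3)
o=np.zeros((600,800,3),np.uint8);o[:420,:720]=a;o[425:425+165,:210]=p
q=d['scene']['image'][195:250,175:300];q=cv2.resize(q,None,fx=3,fy=3);o[425:590,220:595]=q
q=d['scene']['image'][150:210,330:380];q=cv2.resize(q,None,fx=2.8,fy=2.8);o[425:425+q.shape[0],600:600+q.shape[1]]=q
cv2.imwrite('pics/c.png',o)
E
```

```text
stand ((371.33465576171875, 241.15487670898438), (58.04600524902344, 113.74698638916016), 163.17819213867188) [[ 0.39990816 -0.17966276  0.045     ]]
jar [[ 3.89632255e-01 -1.42127654e-04  1.06000000e-01]] mug [[0.58277122 0.01147552 0.093     ]] mand [[0.63825955 0.3918373  0.025     ]]
charger ((226.28091430664062, 212.55056762695312), (101.36470794677734, 32.3133544921875), 13.5704345703125)
[[0.46434674 0.28230388 0.052     ]
 [0.53832969 0.26564205 0.052     ]
 [0.47885296 0.03500201 0.052     ]
 [0.40646664 0.05443907 0.052     ]]
```

View pics/c.png

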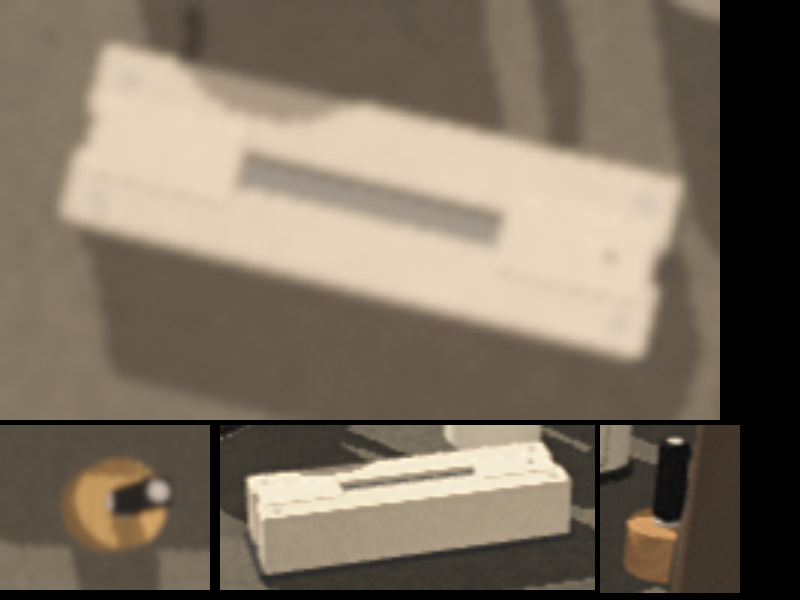

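The enlarged crops show the channel, with its middle near top-view pixel (226.7,213). The stand's rim is at about (369,211) and the top of the probe handle at about (382.5,207).

Run:
```python
from h import *
import pickle
from plant import r
d=pickle.load(open('c0.pkl','rb'));c=d['top'];s=d['scene']
print('stand',cast(c,[(369.5,211)],.045),'htop',cast(c,[(382.5,207)],.124), cast(s,[(330+75/2.8,150+14/2.8)],.124))
P=[(165+x/6,180+y/6) for x,y in[(240,188),(248,152),(502,212),(498,245)]]
print('chan',cast(c,P,.052),cast(c,P,.052).mean(0))
st=r.get_state();w=r.capture('wrist');print(np.round(w['T_tool_cam'],3),w['fx'])
T=toolT(st);D=np.array([.48,-.182,.20])-st['tcp_pos'];print('tool-frame delta',T[:3,:3].T@D/.15)
```

```text
stand [[ 0.47084989 -0.17977924  0.045     ]] htop [[ 0.47128252 -0.18181428  0.124     ]] [[ 0.47709658 -0.18933006  0.124     ]]
chan [[0.47517723 0.20821447 0.052     ]
 [0.48919425 0.2051485  0.052     ]
 [0.46448315 0.10671962 0.052     ]
 [0.45173016 0.10845313 0.052     ]] [0.4701462  0.15713393 0.052     ]
[[-0.    -0.954 -0.3    0.081]
 [ 1.    -0.    -0.    -0.001]
 [ 0.    -0.3    0.954 -0.158]
 [ 0.     0.     0.     1.   ]] 299.4605743939478
tool-frame delta [-2.4131085   2.0703355   0.17412501]
```

Request:
play_rows(rows=[{"slide":[-0.295,0.262,0.02],"delta_rot":[0,0,0],"fingers":1},{"slide":[-0.295,0.262,0.02],"delta_rot":[0,0,0],"fingers":1},{"slide":[-0.295,0.262,0.02],"delta_rot":[0,0,0],"fingers":1},{"slide":[-0.295,0.262,0.02],"delta_rot":[0,0,0],"fingers":1},{"slide":[-0.295,0.262,0.02],"delta_rot":[0,0,0],"fingers":1},{"slide":[-0.295,0.262,0.02],"delta_rot":[0,0,0],"fingers":1},{"slide":[-0.295,0.262,0.02],"delta_rot":[0,0,0],"fingers":1},{"slide":[-0.295,0.262,0.02],"delta_rot":[0,0,0],"fingers":1}], squeeze=25)

```text
time_s: 1.15
tcp_pos: [0.4718, -0.1803, 0.2026]
eef_rot: [-180.0, 0.0, -155.6]
contact_force: [0.4, -0.1, 0.7]
gripper_width: 0.0876
gripper_force: 0.0
```

Request:
play_rows(rows=[{"slide":[0,0,0],"delta_rot":[0,0,0],"fingers":1},{"slide":[0,0,0],"delta_rot":[0,0,0],"fingers":1}])

```text
time_s: 1.4
tcp_pos: [0.4712, -0.1819, 0.2024]
eef_rot: [180.0, -0.0, -155.5]
contact_force: [0.2, -0.4, -0.3]
gripper_width: 0.0877
gripper_force: 0.0
```

```bash
cat > w.py <<'E'
import sys,pickle
from h import *
from plant import r
s=r.get_state();c=r.capture('wrist');pickle.dump((s,c),open(f'{sys.argv[1]}.pkl','wb'))
print(s['time_s'],s['tcp_pos'],s['eef_rot'],s['contact_force'])
if len(sys.argv)>2: cv2.imwrite(f'pics/{sys.argv[1]}.png',cv2.resize(c['image'],None,fx=1.5,fy=1.5))
E
python3 w.py w1 1
```

```text
1.4 [ 0.47121552 -0.1818995   0.20242021] [ 1.79988836e+02 -2.27852843e-02 -1.55533349e+02] [ 0.20096293 -0.36870157 -0.32907914]
```

View pics/w1.png

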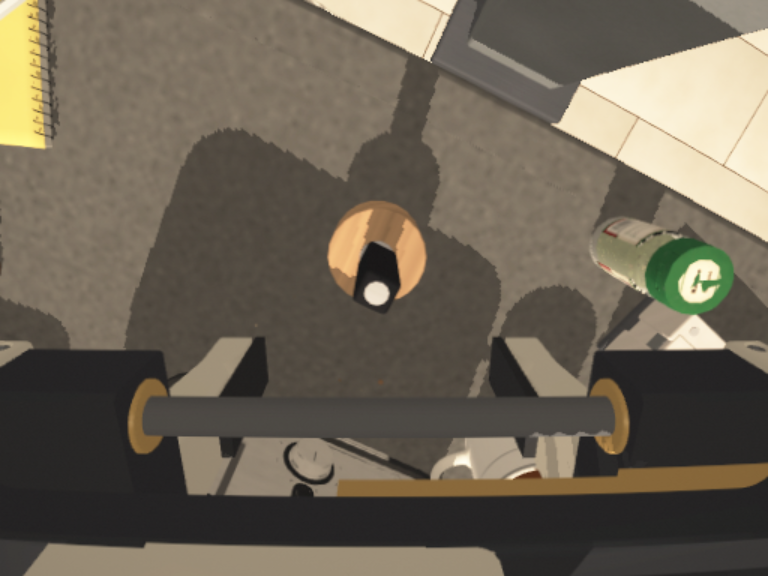

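The wrist picture shows the probe in the stand. Its cap is at (376,293) and the stand rim around (377,253), both in the 1.5x picture. I need the handle's yaw.

Run:
```python
from h import *
import pickle
s,c=pickle.load(open('w1.pkl','rb'));T=toolT(s);im=c['image']
g=cv2.cvtColor(im,cv2.COLOR_BGR2HSV)
roi=np.zeros(im.shape[:2],np.uint8);roi[125:212,210:295]=255
m=cv2.inRange(g,(0,0,170),(180,60,255))&roi
n,l,st,ce=cv2.connectedComponentsWithStats(m);i=1+st[1:,4].argmax();print('cap',ce[i],st[i],cast(c,[ce[i]],.124,T))
m=cv2.inRange(g,(5,60,70),(25,255,255))&roi
h=cv2.convexHull(cv2.findNonZero(m));e=cv2.minEnclosingCircle(h);print(e,cast(c,[e[0]],.045,T))
o=cv2.resize(im[150:215,210:290],None,fx=9,fy=9,interpolation=2);cv2.imwrite('pics/w1c.png',np.clip(o.astype(float)*2,0,255))
```

```text
cap [250.64141414 195.21212121] [243 188  17  15 198] [[ 0.47225712 -0.18406617  0.124     ]]
((258.875, 160.125), 45.43170928955078) [[ 0.45712686 -0.18156222  0.045     ]][ WARN:0@0.551] global loadsave.cpp:1063 imwrite_ Unsupported depth image for selected encoder is fallbacked to CV_8U.
```

View pics/w1c.png

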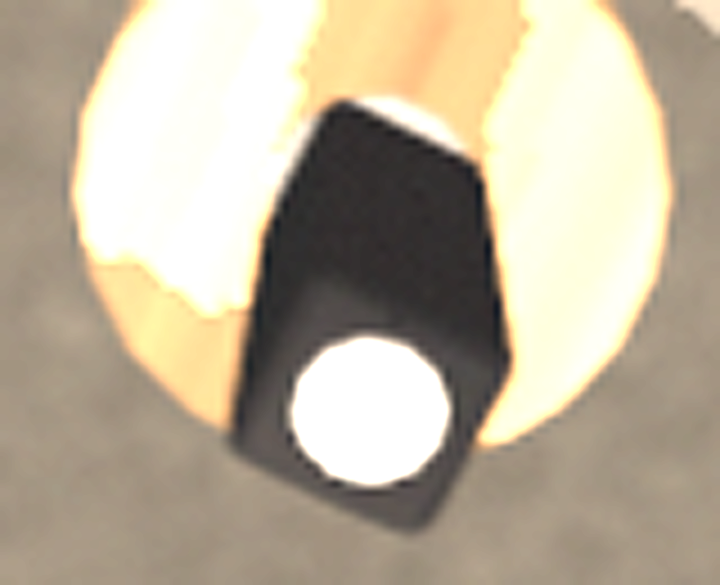

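The handle's top corners in the crop are at (235,442), (415,528), (510,358) and (320,275). The bottom edge runs from (345,100) to (478,163).

Run:
```python
from h import *
import pickle
s,c=pickle.load(open('w1.pkl','rb'));T=toolT(s)
f=lambda L:[(210+(x+.5)/9-.5,150+(y+.5)/9-.5) for x,y in L]
q=cast(c,f([(235,442),(415,528),(510,358),(320,275)]),.124,T);print(q,q.mean(0))
for i in range(4):
  d=q[(i+1)%4]-q[i];print(np.linalg.norm(d),np.degrees(np.arctan2(d[1],d[0])))
b=cast(c,f([(345,100),(478,163)]),.049,T);print(b,np.degrees(np.arctan2(*(b[1]-b[0])[1::-1])))
print('cap',cast(c,f([(370,412)]),.124,T)); print('R',T[:3,:3])
```

```text
[[ 0.48024703 -0.19423474  0.124     ]
 [ 0.48110886 -0.17537973  0.124     ]
 [ 0.46220216 -0.17441812  0.124     ]
 [ 0.46218478 -0.19362425  0.124     ]] [ 0.47143571 -0.18441421  0.124     ]
0.018874704455298392 87.38292585837472
0.018931135583982125 177.08840165705445
0.019206143377179637 -90.05186705857959
0.01807256600093898 -1.9358215646916523
[[ 0.46173779 -0.19238029  0.049     ]
 [ 0.46216014 -0.17486167  0.049     ]] 88.6189575581185
cap [[ 0.4723459  -0.18400277  0.124     ]]
R [[-9.10202418e-01 -4.14163449e-01 -4.42666448e-04]
 [-4.14163494e-01  9.10202505e-01  1.26469111e-05]
 [ 3.97678221e-04  1.94847532e-04 -9.99999902e-01]]
```

Request:
play_rows(rows=[{"slide":[0,0,0],"delta_rot":[0,0,0.956],"fingers":1},{"slide":[0,0,0],"delta_rot":[0,0,0.956],"fingers":1},{"slide":[0,0,0],"delta_rot":[0,0,0.956],"fingers":1},{"slide":[0,0,0],"delta_rot":[0,0,0.956],"fingers":1},{"slide":[0,0,0],"delta_rot":[0,0,0.956],"fingers":1},{"slide":[0,0,0],"delta_rot":[0,0,0.956],"fingers":1},{"slide":[-0.007,-0.014,0.2],"delta_rot":[0,0,0],"fingers":1},{"slide":[0,0,0.2],"delta_rot":[0,0,0],"fingers":1}])

```text
time_s: 2.45
tcp_pos: [0.472, -0.1859, 0.1422]
eef_rot: [180.0, 0.1, 177.9]
contact_force: [0.6, 1.1, 0.1]
gripper_width: 0.0877
gripper_force: 0.0
```

Request:
play_rows(rows=[{"slide":[0,0,0.2],"delta_rot":[0,0,0],"fingers":1},{"slide":[0,0,0.2],"delta_rot":[0,0,0],"fingers":0},{"slide":[0,0,0.03],"delta_rot":[0,0,0],"fingers":0},{"slide":[0,0,0],"delta_rot":[0,0,0],"fingers":-0.3},{"slide":[0,0,0],"delta_rot":[0,0,0],"fingers":-0.35}])

```text
time_s: 3.08
tcp_pos: [0.4731, -0.1847, 0.0793]
eef_rot: [-180.0, 0.1, 178.1]
contact_force: [0.7, -0.0, 0.2]
gripper_width: 0.0531
gripper_force: 0.0
```

Request:
play_rows(rows=[{"slide":[0,0,0],"delta_rot":[0,0,0],"fingers":-0.4},{"slide":[0,0,0],"delta_rot":[0,0,0],"fingers":-1},{"slide":[0,0,0],"delta_rot":[0,0,0],"fingers":-1},{"slide":[0,0,0],"delta_rot":[0,0,0],"fingers":-1},{"slide":[0,0,0],"delta_rot":[0,0,0],"fingers":-1}], squeeze=25)

```text
time_s: 3.7
tcp_pos: [0.4724, -0.1842, 0.0783]
eef_rot: [-180.0, 0.0, 178.1]
contact_force: [-2.0, 0.6, 3.4]
gripper_width: 0.0216
gripper_force: 25.0
```

```bash
python3 w.py w2
```

```text
3.7 [ 0.47243345 -0.18423469  0.07829403] [-1.79999743e+02  1.46236420e-02  1.78114928e+02] [-2.01621369  0.60824882  3.42189928]
```

Request:
play_rows(rows=[{"slide":[0,0,-0.04],"delta_rot":[0,0,0],"fingers":-1},{"slide":[0,0,-0.14],"delta_rot":[0,0,0],"fingers":-1},{"slide":[0,0,-0.2],"delta_rot":[0,0,0],"fingers":-1},{"slide":[0,0,-0.1],"delta_rot":[0,0,0],"fingers":-1},{"slide":[0.015,0.25,0],"delta_rot":[0,0,0],"fingers":-1},{"slide":[0.015,0.35,0],"delta_rot":[0,0,0],"fingers":-1},{"slide":[0.015,0.35,0],"delta_rot":[0,0,0],"fingers":-1},{"slide":[0.015,0.35,0],"delta_rot":[0,0,0],"fingers":-1}])

```text
time_s: 4.75
tcp_pos: [0.4692, 0.0124, 0.1499]
eef_rot: [180.0, -0.0, 178.1]
contact_force: [0.9, 0.7, -1.6]
gripper_width: 0.0217
gripper_force: 25.0
```

Request:
play_rows(rows=[{"slide":[0.015,0.35,0],"delta_rot":[0,0,0],"fingers":-1},{"slide":[0.015,0.35,0],"delta_rot":[0,0,0],"fingers":-1},{"slide":[0,0.272,0],"delta_rot":[0,0,0],"fingers":-1},{"slide":[0,0,0],"delta_rot":[0,0,0.9],"fingers":-1},{"slide":[0,0,0],"delta_rot":[0,0,0.9],"fingers":-1},{"slide":[0,0,0],"delta_rot":[0,0,0.88],"fingers":-1},{"slide":[0,0,0],"delta_rot":[0,0,0],"fingers":-1},{"slide":[0,0,0],"delta_rot":[0,0,0],"fingers":-1}])

```text
time_s: 5.75
tcp_pos: [0.4699, 0.1566, 0.1499]
eef_rot: [-180.0, -0.0, 165.9]
contact_force: [0.0, -0.0, -1.7]
gripper_width: 0.0218
gripper_force: 25.0
```

```bash
python3 w.py w3 1
```

```text
5.75 [0.46990649 0.15660651 0.14985815] [-1.79981996e+02 -1.87888789e-02  1.65903150e+02] [ 0.01189863 -0.00622966 -1.6639163 ]
```

View pics/w3.png

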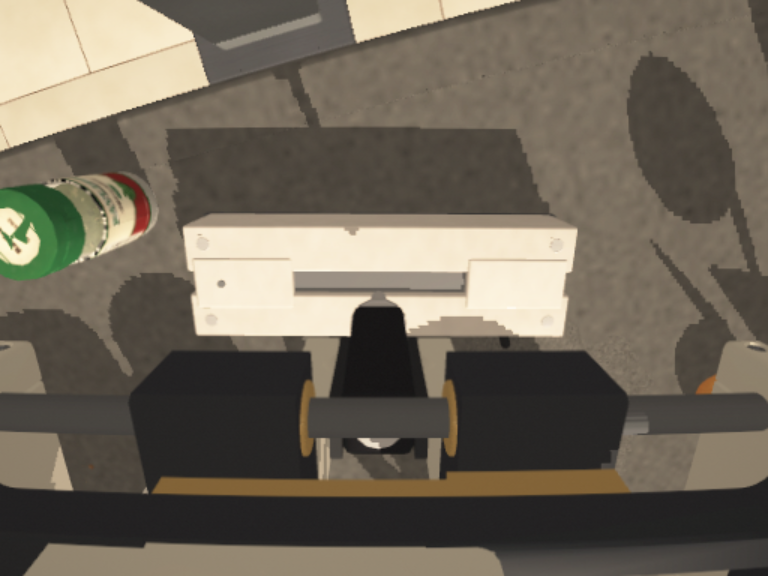

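The wrist picture shows the held probe and, behind it, the channel: columns 293–466 and rows 270–294 in the 1.5x picture. The collar is at (378,300). Next I measure the channel edges and the offset to the predicted tip.

Run:
```python
from h import *
import pickle
s,c=pickle.load(open('w3.pkl','rb'));T=toolT(s);im=c['image'];R=T[:3,:3];p=s['tcp_pos']
for h in(-.0693,-.0333,-.0293): print('axis',h,proj(c,p+[0,0,h],T))
g=im.mean(2)
for u in(210,225,285,300): print(u,g[174:204,u].astype(int))
print(g[187,188:206].astype(int),g[187,300:322].astype(int))
o=cv2.resize(im[165:245,185:325],None,fx=5.7,fy=5.7,interpolation=2);cv2.imwrite('pics/w3c.png',np.clip(o.astype(float)*1.0,0,255).astype(np.uint8))
```

```text
axis -0.0693 [[252.99235411 197.94686933]]
axis -0.0333 [[253.12031127 215.32642518]]
axis -0.0293 [[253.13715843 217.61833992]]
210 [231 232 232 232 232 236 243 143 144 143 143 144 143 143 143 143 143 136
  90  95 119 141 155 196 231 233 233 234 234 234]
225 [233 233 233 233 233 236 237 143 143 144 143 144 143 143 143 143 143 136
  90  92 109 140 154 192 228 231 232 232 233 234]
285 [232 232 232 232 232 233 235 157 146 146 146 146 146 146 146 146 147 147
 139  93 109 138 146 175 218 229 229 229 228 229]
300 [229 229 229 230 230 231 234 188 146 146 147 147 148 147 147 147 147 147
 139  90 100 138 142 170 215 229 229 230 230 231]
[234 234 234 234 234 234 226 196 156 143 144 143 142 143 143 143 143 143] [147 147 148 147 147 147 148 148 148 114 122 165 203 231 236 236 236 236
 236 236 236 236]
```

View pics/w3c.png

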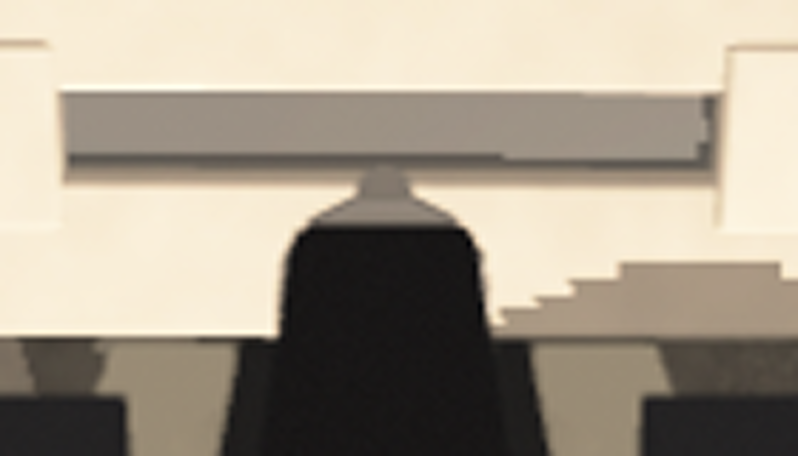

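The crop shows the pin tip at crop (384,170), about image (252,194), where the model predicts it. The channel's lips run along image rows 180.6 and 197.1 and columns 195 to 311.6.

Run:
```python
from h import *
import pickle
s,c=pickle.load(open('w3.pkl','rb'));T=toolT(s);R=T[:3,:3];p=s['tcp_pos']
P=cast(c,[(217,180.6),(300,180.95),(217,197.0),(300,197.4),(195.2,187),(311.6,187)],.052,T)
L=(P-p)@R*1000; print(L.round(2))
# tip seen: centre guess (252.0,198.6) at z of tip
print('tip tool mm',(cast(c,[(252.0,198.6),(253,197.95)],p[2]-.0693,T)-p)@R*1000)
```

```text
[[  6.24 -31.98  97.87]
 [  5.92  42.02  97.85]
 [ -9.24 -32.52  97.87]
 [ -9.62  42.77  97.84]
 [  0.26 -51.81  97.87]
 [  0.27  52.74  97.84]]
tip tool mm [[-5.81152555e-01 -7.77869796e-01  6.93000610e+01]
 [-2.53993033e-02  2.79391867e-02  6.92999900e+01]]
```

Request:
play_rows(rows=[{"slide":[-0.008,-0.12,0],"delta_rot":[0,0,0],"fingers":-1},{"slide":[0,-0.107,0],"delta_rot":[0,0,0],"fingers":-1},{"slide":[0,0,0.1],"delta_rot":[0,0,0],"fingers":-1},{"slide":[0,0,0.07],"delta_rot":[0,0,0],"fingers":-1},{"slide":[0,0,0.01],"delta_rot":[0,0,0],"fingers":-1},{"slide":[0,0,0],"delta_rot":[0,0,0],"fingers":-1},{"slide":[0,0,0],"delta_rot":[0,0,0],"fingers":-1}])

```text
time_s: 6.68
tcp_pos: [0.4632, 0.1238, 0.1233]
eef_rot: [180.0, 0.0, 165.8]
contact_force: [-0.3, -0.1, -0.5]
gripper_width: 0.022
gripper_force: 25.0
```

```bash
python3 w.py w4
python3 - <<'E'
from h import *
import pickle
s,c=pickle.load(open('w4.pkl','rb'));T=toolT(s);R=T[:3,:3];p=s['tcp_pos'];im=c['image']
t=proj(c,p+[0,0,-.0693],T)[0];print('tip pred',t)
# predicted channel centre line x offset using w3 result
u,v=t.astype(int);o=im[v-45:v+35,u-40:u+100]
cv2.imwrite('pics/w4c.png',cv2.resize(o,None,fx=5.7,fy=5.7,interpolation=2));print(u,v)
g=im.mean(2)
for k in(u+20,u+60): print(k,v-25,g[v-25:v+20,k].astype(int))
E
```

```text
6.675 [0.46315872 0.12375969 0.12329128] [1.79986120e+02 1.98834700e-02 1.65844559e+02] [-0.34952159 -0.14523326 -0.50121898]
tip pred [252.94315788 197.89122619]
252 197
272 172 [232 232 232 232 232 231 231 231 231 232 232 232 233 233 234 236 196 146
 146 146 146 146 146 145 146 146 147 147 139  90  98 130 140 153 189 225
 231 231 231 231 230 230 231 231 231]
312 172 [232 233 232 233 233 232 233 232 232 232 233 232 232 232 233 234 203 147
 147 148 147 148 148 149 149 149 149 149 140  90  96 122 140 152 183 219
 230 229 229 229 230 231 231 232 232]
```

View pics/w4c.png

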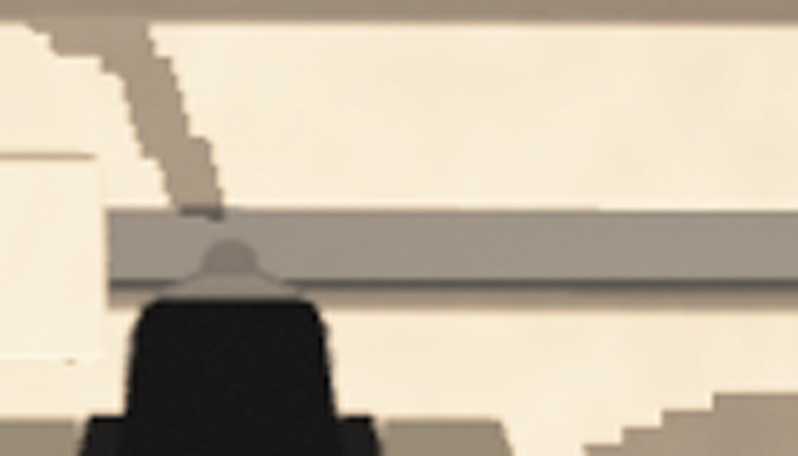

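The crop shows the pin tip over the channel, about 17 mm from the channel's near end and centred across its width.

Request:
play_rows(rows=[{"slide":[0,0,0.008],"delta_rot":[0,0,0],"fingers":-1},{"slide":[0,0,0.006],"delta_rot":[0,0,0],"fingers":-1},{"slide":[0,0,0.006],"delta_rot":[0,0,0],"fingers":-1},{"slide":[0,0,0.006],"delta_rot":[0,0,0],"fingers":-1},{"slide":[0,0,0.006],"delta_rot":[0,0,0],"fingers":-1},{"slide":[0,0,0],"delta_rot":[0,0,0],"fingers":-1}])

```text
time_s: 7.48
tcp_pos: [0.4628, 0.1234, 0.1182]
eef_rot: [-180.0, -0.0, 165.8]
contact_force: [-0.5, -0.4, -1.3]
gripper_width: 0.0216
gripper_force: 25.0
```

Request:
play_rows(rows=[{"slide":[0,0,0],"delta_rot":[0,0,0],"fingers":-1},{"slide":[0,0,0],"delta_rot":[0,0,0],"fingers":-1}])

```text
time_s: 7.72
tcp_pos: [0.4629, 0.1235, 0.1183]
eef_rot: [180.0, 0.0, 165.8]
contact_force: [0.2, 0.5, -2.1]
gripper_width: 0.0218
gripper_force: 25.0
```

Request:
play_rows(rows=[{"slide":[0,0,0.006],"delta_rot":[0,0,0],"fingers":-1},{"slide":[0,0,0],"delta_rot":[0,0,0],"fingers":-1}])

```text
time_s: 7.98
tcp_pos: [0.4629, 0.1235, 0.1173]
eef_rot: [-180.0, -0.0, 165.8]
contact_force: [-0.0, -0.0, -1.1]
gripper_width: 0.0221
gripper_force: 25.0
```

Request:
play_rows(rows=[{"slide":[0,0,0.006],"delta_rot":[0,0,0],"fingers":-1},{"slide":[0,0,0],"delta_rot":[0,0,0],"fingers":-1}])

```text
time_s: 8.22
tcp_pos: [0.463, 0.1235, 0.1165]
eef_rot: [180.0, 0.0, 165.8]
contact_force: [-1.1, -0.6, 0.7]
gripper_width: 0.0218
gripper_force: 25.0
```

Request:
play_rows(rows=[{"slide":[0,0,0.006],"delta_rot":[0,0,0],"fingers":-1},{"slide":[0,0,0],"delta_rot":[0,0,0],"fingers":-1}])

```text
time_s: 8.48
tcp_pos: [0.4629, 0.1235, 0.1156]
eef_rot: [180.0, 0.0, 165.8]
contact_force: [-1.1, 0.1, 1.4]
gripper_width: 0.0218
gripper_force: 25.0
```

Request:
play_rows(rows=[{"slide":[0,0,0],"delta_rot":[0,0,0],"fingers":-1},{"slide":[0,0,0],"delta_rot":[0,0,0],"fingers":-1}])

```text
time_s: 8.72
tcp_pos: [0.4629, 0.1235, 0.1156]
eef_rot: [180.0, 0.0, 165.8]
contact_force: [-0.7, -0.4, 1.7]
gripper_width: 0.022
gripper_force: 25.0
```

Request:
play_rows(rows=[{"slide":[0,0.014,0],"delta_rot":[0,0,0],"fingers":-1},{"slide":[0,0.014,0],"delta_rot":[0,0,0],"fingers":-1},{"slide":[0,0,0],"delta_rot":[0,0,0],"fingers":-1}])

```text
time_s: 9.1
tcp_pos: [0.464, 0.1277, 0.1155]
eef_rot: [180.0, -0.0, 165.8]
contact_force: [-0.9, -0.6, 1.1]
gripper_width: 0.022
gripper_force: 25.0
```

Request:
play_rows(rows=[{"slide":[0,0.014,0],"delta_rot":[0,0,0],"fingers":-1},{"slide":[0,0.014,0],"delta_rot":[0,0,0],"fingers":-1},{"slide":[0,0,0],"delta_rot":[0,0,0],"fingers":-1}])

```text
time_s: 9.48
tcp_pos: [0.465, 0.1319, 0.1154]
eef_rot: [180.0, -0.0, 165.8]
contact_force: [-0.0, -0.1, -1.5]
gripper_width: 0.0221
gripper_force: 25.0
```

Request:
play_rows(rows=[{"slide":[0,0,0],"delta_rot":[0,0,0],"fingers":-1},{"slide":[0,0,0.006],"delta_rot":[0,0,0],"fingers":-1},{"slide":[0,0,0],"delta_rot":[0,0,0],"fingers":-1}])

```text
time_s: 9.85
tcp_pos: [0.4649, 0.1315, 0.1146]
eef_rot: [-180.0, -0.0, 165.8]
contact_force: [0.4, -0.7, -0.4]
gripper_width: 0.0218
gripper_force: 25.0
```

Request:
play_rows(rows=[{"slide":[0,0,0.006],"delta_rot":[0,0,0],"fingers":-1},{"slide":[0,0,0],"delta_rot":[0,0,0],"fingers":-1}])

```text
time_s: 10.1
tcp_pos: [0.4649, 0.1316, 0.1137]
eef_rot: [-180.0, -0.0, 165.8]
contact_force: [0.6, 0.1, -2.5]
gripper_width: 0.022
gripper_force: 25.0
```

Request:
play_rows(rows=[{"slide":[0,0,0.013],"delta_rot":[0,0,0],"fingers":-1},{"slide":[0,0,0.013],"delta_rot":[0,0,0],"fingers":-1},{"slide":[0,0,0.013],"delta_rot":[0,0,0],"fingers":-1},{"slide":[0,0,0],"delta_rot":[0,0,0],"fingers":-1}])

```text
time_s: 10.6
tcp_pos: [0.4648, 0.1315, 0.1077]
eef_rot: [-180.0, -0.0, 165.8]
contact_force: [-0.7, -1.0, -0.7]
gripper_width: 0.0217
gripper_force: 25.0
```

Request:
play_rows(rows=[{"slide":[0,0,0],"delta_rot":[0,0,0],"fingers":-1}])

```text
time_s: 10.72
tcp_pos: [0.4649, 0.1316, 0.1079]
eef_rot: [-180.0, -0.0, 165.8]
contact_force: [-0.2, -1.2, -1.0]
gripper_width: 0.0221
gripper_force: 25.0
```

Request:
play_rows(rows=[{"slide":[0,0,0.018],"delta_rot":[0,0,0],"fingers":-1},{"slide":[0,0,0.02],"delta_rot":[0,0,0],"fingers":-1},{"slide":[0,0,0.02],"delta_rot":[0,0,0],"fingers":-1},{"slide":[0,0,0],"delta_rot":[0,0,0],"fingers":-1}])

```text
time_s: 11.22
tcp_pos: [0.4648, 0.1315, 0.0989]
eef_rot: [-180.0, -0.0, 165.8]
contact_force: [-0.2, 0.3, -1.1]
gripper_width: 0.0215
gripper_force: 25.0
```

Request:
play_rows(rows=[{"slide":[0,0,0.02],"delta_rot":[0,0,0],"fingers":-1},{"slide":[0,0,0.02],"delta_rot":[0,0,0],"fingers":-1},{"slide":[0,0,0.02],"delta_rot":[0,0,0],"fingers":-1},{"slide":[0,0,0],"delta_rot":[0,0,0],"fingers":-1}])

```text
time_s: 11.72
tcp_pos: [0.4648, 0.1315, 0.0899]
eef_rot: [-180.0, -0.0, 165.8]
contact_force: [0.3, -0.4, -0.9]
gripper_width: 0.0219
gripper_force: 25.0
```

Request:
play_rows(rows=[{"slide":[0,0,0.012],"delta_rot":[0,0,0],"fingers":-1},{"slide":[0,0,0.012],"delta_rot":[0,0,0],"fingers":-1},{"slide":[0,0,0],"delta_rot":[0,0,0],"fingers":-1},{"slide":[0,0,0],"delta_rot":[0,0,0],"fingers":-1}])

```text
time_s: 12.22
tcp_pos: [0.4649, 0.1316, 0.0866]
eef_rot: [-180.0, -0.0, 165.8]
contact_force: [0.3, -0.1, -1.1]
gripper_width: 0.0217
gripper_force: 25.0
```

Request:
play_rows(rows=[{"slide":[0,0,0.003],"delta_rot":[0,0,0],"fingers":-1},{"slide":[0,0,0],"delta_rot":[0,0,0],"fingers":-1}])

```text
time_s: 12.48
tcp_pos: [0.465, 0.1316, 0.0862]
eef_rot: [180.0, 0.0, 165.8]
contact_force: [-0.8, 0.1, -1.1]
gripper_width: 0.022
gripper_force: 25.0
```

Request:
play_rows(rows=[{"slide":[0,0,0.003],"delta_rot":[0,0,0],"fingers":-1},{"slide":[0,0,0],"delta_rot":[0,0,0],"fingers":-1}])

```text
time_s: 12.72
tcp_pos: [0.465, 0.1316, 0.0857]
eef_rot: [180.0, 0.0, 165.8]
contact_force: [0.2, -0.2, -1.0]
gripper_width: 0.0222
gripper_force: 25.0
```

Request:
play_rows(rows=[{"slide":[0,0,0.002],"delta_rot":[0,0,0],"fingers":-1},{"slide":[0,0,0],"delta_rot":[0,0,0],"fingers":-1}])

```text
time_s: 12.98
tcp_pos: [0.4649, 0.1316, 0.0854]
eef_rot: [-180.0, -0.0, 165.8]
contact_force: [-0.0, -0.5, -2.2]
gripper_width: 0.0216
gripper_force: 25.0
```

Request:
play_rows(rows=[{"slide":[0,0,0.002],"delta_rot":[0,0,0],"fingers":-1},{"slide":[0,0,0],"delta_rot":[0,0,0],"fingers":-1}])

```text
time_s: 13.22
tcp_pos: [0.465, 0.1316, 0.0853]
eef_rot: [180.0, 0.0, 165.8]
contact_force: [-1.0, -0.0, 3.1]
gripper_width: 0.0221
gripper_force: 25.0
```

Request:
play_rows(rows=[{"slide":[0,0,0.002],"delta_rot":[0,0,0],"fingers":-1},{"slide":[0,0,0],"delta_rot":[0,0,0],"fingers":-1}])

```text
time_s: 13.48
tcp_pos: [0.465, 0.1316, 0.0853]
eef_rot: [180.0, 0.0, 165.8]
contact_force: [-2.4, -0.1, 6.2]
gripper_width: 0.0218
gripper_force: 25.0
```

Request:
play_rows(rows=[{"slide":[0,0,-0.002],"delta_rot":[0,0,0],"fingers":-1},{"slide":[0,0,0],"delta_rot":[0,0,0],"fingers":-0.4},{"slide":[0,0,0],"delta_rot":[0,0,0],"fingers":0},{"slide":[0,0,0],"delta_rot":[0,0,0],"fingers":0.3},{"slide":[0,0,0],"delta_rot":[0,0,0],"fingers":0.3},{"slide":[0,0,0],"delta_rot":[0,0,0],"fingers":0.3},{"slide":[0,0,0],"delta_rot":[0,0,0],"fingers":0.3}])

```text
time_s: 14.35
tcp_pos: [0.465, 0.1316, 0.0851]
eef_rot: [180.0, 0.0, 165.8]
contact_force: [0.2, -0.1, -0.5]
gripper_width: 0.0572
gripper_force: 0.0
```

Request:
play_rows(rows=[{"slide":[0,0,-0.1],"delta_rot":[0,0,0],"fingers":0.3},{"slide":[0,0,-0.2],"delta_rot":[0,0,0],"fingers":0.3},{"slide":[0,0,-0.2],"delta_rot":[0,0,0],"fingers":0.3},{"slide":[0,0,-0.2],"delta_rot":[0,0,0],"fingers":0.3},{"slide":[0,0,-0.1],"delta_rot":[0,0,0],"fingers":0.3},{"slide":[0,0,0],"delta_rot":[0,0,0],"fingers":0.3},{"slide":[0,0,0],"delta_rot":[0,0,0],"fingers":0.3}])

```text
time_s: 15.22
tcp_pos: [0.4643, 0.1313, 0.2039]
eef_rot: [-179.9, -0.1, 165.8]
contact_force: [-0.2, -0.9, -0.8]
gripper_width: 0.0569
gripper_force: 0.0
```

```bash
python3 w.py w5
python3 - <<'E'
from h import *
from plant import r
import pickle
s,c=pickle.load(open('w5.pkl','rb'));a=r.capture('scene')['image']
o=np.zeros((600,800,3),np.uint8);o[:384,:512]=c['image']
o[:216,520:796]=cv2.resize(a[165:245,180:282],None,fx=2.7,fy=2.7)[:, :276]
o[390:600,:470]=cv2.resize(a[145:250,90:325],None,fx=2,fy=2)
cv2.imwrite('pics/end.png',o)
E
```

```text
15.225 [0.4643116  0.13128807 0.2038676 ] [-1.79934992e+02 -8.01654503e-02  1.65808101e+02] [-0.19092928 -0.92965765 -0.78580648]Traceback (most recent call last):
  File "<stdin>", line 6, in <module>
ValueError: could not broadcast input array from shape (216,275,3) into shape (216,276,3)
```

Run:
```python
from h import *
from plant import r
import pickle
s,c=pickle.load(open('w5.pkl','rb'));a=r.capture('scene')['image']
o=np.zeros((600,800,3),np.uint8);o[:384,:512]=c['image']
o[390:600,:470]=cv2.resize(a[145:250,90:325],None,fx=2,fy=2)
cv2.imwrite('pics/end.png',o)
```

```text
(no output)
```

View pics/end.png

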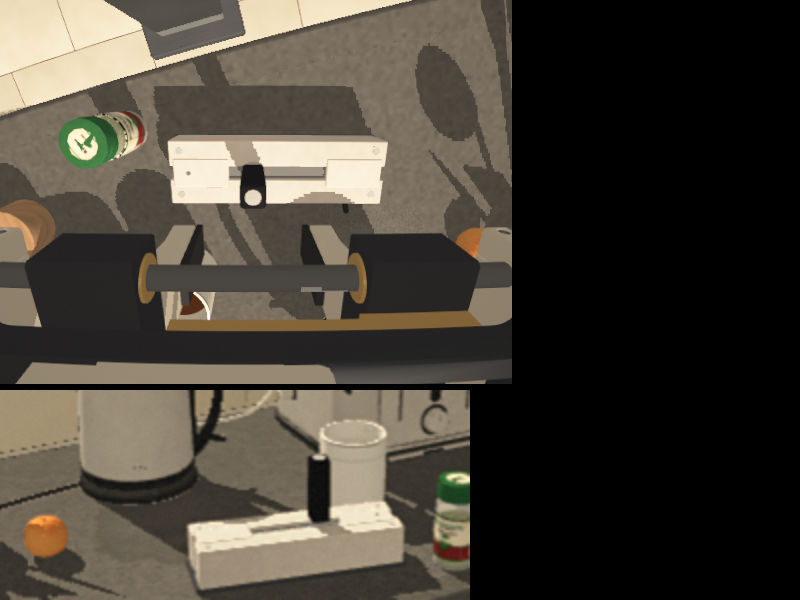

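The probe stands upright and seated in the charger, with its cap at wrist pixel (253,197). The mug, jar and mandarin have not moved.

```bash
python3 -c "
from plant import r
print(r.close_job())"
```

```text
the job is handed in; nothing more can be done
None
```

The probe thermometer is back on charge: upright in the hidden socket, collar down on the charger and released. The mug, jar and mandarin were left untouched, and I handed the job in at about 15 s. Forces read at each stop peaked at about 7.5 N, below the 20 N limit, though the judging result was not shown.

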